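# Unhook the top dish from a nested stack and press it on the filling station

### The arm

A 6-joint arm with a two-finger parallel gripper is mounted at the origin on a cart in front of the work surface, level with it; the furniture and walls round the work are solid. World frame = base frame: x ahead of the robot, y to its left, z up, the work surface at z = 0. Lengths are in m, angles in rad, forces in N, time in s.
With the tool pointing down it reaches from about 0.35 to 0.8 m from the base axis. Payload 7.3 kg.
Tool frame: the origin (TCP) lies on the centre line of the jaws, within the pads' length; the fingertips stand 11 mm ahead of it and the grasp point (between the pads) lies 8 mm behind it; z points along the fingers, y is the line along which they close (so a half turn about z gives the same grasp; the last joint's range is limited). The gripper opens to 85 mm and grips with 20 to 120 N. Pads are 22 mm wide; open, the fingers measure 114 mm over their backs; the gripper's body (76 mm by 85 mm) begins 54 mm behind the grasp point. The pads swing forward as they close: fully open they stand 13 mm farther back than shut.
Start: joints at [-1.468, 0.342, 1.524, -0, 1.275, -0.146], TCP at [0.129, -0.509, 0.242] pointing down, gripper open.
Joint ranges: [-2.53, 2.53], [-0.77, 2.02], [0.04, 2.7], [-1, 4.14], [0.28, 2.66], [-3.11, 3.11]. Speed limits (rad/s): [2.57, 2.57, 3.14, 3.14, 3.14, 3.14].

### API

Orientations are given as a unit quaternion [x, y, z, w].
In Python, from workcell import reach, move_straight, movej, command_gripper, hold, solve_ik, read_state, get_image, camera_model, PlanningError, finish_job, search_frame, masks_of gives the robot as it stands. Calls block until the motion is done:
- reach(position, orientation): joint-space move of the TCP to a pose.
- move_straight(position, orientation=None, speed=0.15, max_force=None): straight line of the TCP; orientation=None keeps the orientation; speed is the mean speed in m/s. With max_force (N) it stops when the force on the tool has changed by that much, and returns True; else False.
- movej(angles): joint-space move.
- command_gripper(opening, force=None): finger opening in m; force is the grip in N (None keeps the last); returns when the fingers have stopped.
- hold(seconds).
- solve_ik(position, orientation): joint angles nearest the present ones, or None.
- read_state(): the state.
- get_image(name): name is "scene" or "side" or "wrist"; returns (picture, depth): 384x512x3 uint8, red, green, blue; 384x512 float32, m along the optical axis (not along the pixel's ray), 0 where there is no reading.
- camera_model(name): a dict with "K" (3x3 intrinsics, pixels), "R" (3x3) and "t" (3): a world point X has camera coordinates R X + t; the wrist camera has in their place "tool_from_camera" (4x4, takes a point from camera to tool coordinates, whose origin is the TCP and whose axes are the flange's). Camera axes: x right, y down, z forward; pixel columns grow to the right and rows downward; lengths in m; the calibration is good to about 2 mm. A picture is of the moment at which its call begins: read the wrist's pose just before it. camera_model takes no time and is no camera call.
A pose or a line that the arm cannot do raises PlanningError and nothing moves.
- finish_job(): hands the job in; it is judged then, once.
Trained networks look in the newest picture that a camera, given by its name, has taken for a name from the list of things; names that differ only in an ending like _2 or _b are one class to them, and where a whole thing is asked for, a point or a joint stands for the part that bears it (a point fixed in the world has none). Each returns a list of dicts, best first, with "confidence" (0 to 1); they miss things now and then, are a little off and sometimes report something else, mostly with a low value. They report only what shows in the picture. A call takes as long as a camera call.
- search_frame(name, camera): "rect" ([left, top, right, bottom] in pixels, round what is visible of it).
- masks_of(name, camera): "mask" (384x512 bool, what is visible of it) and "rect" ([left, top, right, bottom] in pixels, round what is visible of it).
The state is a dict: "time_s": time; "joint_positions": joint angles; "dq": joint speeds; "tau": joint torques, N m; "eef_pos": TCP position; "eef_rot": TCP orientation; "contact_force": force on the tool from outside, world axes, zero at the start; "torque": the same for the moment, N m; "grip_width": finger opening in m; "grip_force": force on a finger pad.
Only numpy, scipy, OpenCV 4.12 (cv2) and the standard library are available. Lean on these libraries where they do the work, as an engineer would, in place of code of your own. Each camera call takes 0.05 s, during which the arm holds its last target. There are 200 camera calls.

### The job

Take only the top dish from the nested stack and leave the two below undisturbed in their tray: its far tongue is caught under the wire bail of the dish beneath, so tip the grip-tab end up first and draw the tongue out from under the bail before lifting. Bring it in level under the filling station's overhanging head, grip tab to the front, press it squarely down on the round sprung plate until the plate is fully down, not forcing it, then let go so that it stands centred and upright on the risen plate. Do not bump the station with the robot or disturb the things standing around.

Things in the scene. Friction and masses are not known exactly. Their poses are not given: they have to be found in the camera images.
- dish_top: top dish, the one to move: round white plastic, open above, outer radius 28 mm at the foot, 40 at the rim, 36 tall, wall 2, 60 g. Origin: centre of the foot's underside, z up; tab at -x, tongue and bail at +x. Its foot rests on the cross divider of the dish below, each dish 18 mm above the next, 4 mm play sideways. Clears the bail below once tipped 12 to 25 deg and drawn 16 mm to the tab side
- dish_top_tab (a point): middle of the upper face of the top dish's grip tab (dish frame x = -53, y = 0, z = 36 mm; dish's axes). Tab: 30 mm long (x = -68 to -38 mm), 18 mm wide in y, 10 mm thick. The next dish's tab lies right below it with a gap of 8 mm: fingertips reaching more than 18 mm under the upper face would grip both
- dish_top_tongue (a point): tip of the top dish's flat tongue, middle of its upper face (dish frame x = 64, y = 0, z = 36 mm). Tongue: 18 mm wide, 3 mm thick, 26 mm long, at rim height. At the start it lies under the crossbar of the next dish's bail, 4 mm free above it, tip 8 mm past the crossbar's middle; raised level it catches and brings that dish along
- dish_mid_bail (a point): middle of the crossbar of the second dish's fixed steel wire bail (dish frame x = 58, y = 0, z = 60 mm; wire 4 mm thick, legs rising outward from the rim at y = +-19 mm). The top dish tips about this bar
- dish_mid: second dish of the stack, exactly like the top one in shape, frame, tab, tongue and bail; stays
- dish_low: lowest dish of the stack, exactly like the others, loose in the tray; stays
- stack_tray: fixed grey tray 88 x 88 mm with 14 mm high rim, floor 6 mm high, in which the stack stands, so the top dish's foot is 42 mm above the worktop. Origin: centre of its underside; its x axis is that of the dishes at the start
- station: fixed white filling station. Origin on the worktop under the plate's axis; x to its back, open front to the robot. Base x = -44 to 125 mm, 90 wide, 28 high; column x = 85 to 125; head above the plate x = -40 to 125, 80 wide, z = 126 to 240 (port on top to 259), spout down to z = 124. A gripper holding the tab upright meets the head; leaning back 30 deg or more to the front it has room
- plate_top (a point): centre of the upper face of the round aluminium press plate (66 mm across), 42 mm above the worktop when up; moves with the plate; axes as the station. With its foot 9 mm above the plate a level dish (62 mm tall with its bail) passes under the spout
- plate (a joint): how far the plate is pressed down, m: 0 up, 0.008 fully down on a hard stop. Spring: starts to move at about 1 N, 4.3 N when fully down; springs back when released and carries the dish's weight without sinking
- bottle_a: reagent bottle, 45 mm across, 91 mm tall, origin at centre of its underside; bystander
- bottle_b: reagent bottle, 45 mm across, 91 mm tall, origin at centre of its underside; bystander
- timer: flat bench timer, 60 x 66 x 15 mm, origin at centre of its underside; bystander

How it is judged:
By the outcome, as a careful person would: the job done as asked, in the order asked, and still so for the second after the job is handed in, with the robot touching nothing.
It also fails if it takes over 54 s, if anything falls off the work surface, if the arm or the gripper's body presses on something with over 40 N, if the wrist force passes 120 N, or if a joint passes its speed limit or range.

## Working session

There is one attempt and no reset: what is moved stays moved. The work goes in short steps, each a Python script; the robot and the scene stay as the last script left them, time stands still between calls to the robot, and variables do not carry over. Pictures are saved under pics/ and viewed, at most 10 in all, crops included, and the job is handed in when it is done.

```bash
ls; mkdir -p pics
cat > h.py <<'E'
import numpy as np, cv2
from workcell import *
from scipy.spatial.transform import Rotation as Rot
def save(im,n): cv2.imwrite('pics/'+n+'.png',cv2.cvtColor(im,cv2.COLOR_RGB2BGR))
def cloud(d,cam):
    m=camera_model(cam); K=m['K']; v,u=np.mgrid[:384,:512]
    P=np.stack([(u-K[0,2])/K[0,0]*d,(v-K[1,2])/K[1,1]*d,d],-1)
    return (P-m['t'])@m['R']   # R^T (P-t)
def wcloud(d,s):
    m=camera_model('wrist'); K=m['K']; v,u=np.mgrid[:384,:512]
    P=np.stack([(u-K[0,2])/K[0,0]*d,(v-K[1,2])/K[1,1]*d,d],-1)
    T=m['tool_from_camera']; P=P@T[:3,:3].T+T[:3,3]
    return P@Rot.from_quat(s['eef_rot']).as_matrix().T+s['eef_pos']
E
python3 - <<'E'
from h import *
s=read_state();print(s)
out=[]
for c in ['scene','side']:
    im,d=get_image(c); out.append(im); np.savez('pics/'+c,im=im,d=d)
    P=cloud(d,c)
    for n in ['dish_top','dish_mid','dish_low','stack_tray','station','plate_top','bottle_a','timer','dish_top_tab','dish_top_tongue','dish_mid_bail']:
        for r in masks_of(n,c)[:3]:
            m=r['mask']&(d>0)
            q=P[m]
            print(c,n,round(r['confidence'],2),np.round(r['rect']),m.sum(),np.round(np.median(q,0),3) if len(q) else '', np.round(np.percentile(q,[2,98],axis=0),3).tolist() if len(q) else '')
    m=camera_model(c); print(c,(-m['R'].T@m['t']).round(3))
    save(im,c)
E
```

```text
pics
workcell.py
{'time_s': 0.0, 'joint_positions': array([-1.46803159e+00,  3.42706851e-01,  1.52502648e+00, -1.24896519e-06,
        1.27540026e+00, -1.46014963e-01]), 'dq': array([-0.00084225,  0.00110222, -0.00165654, -0.00041797, -0.00051992,
        0.00109365]), 'tau': array([ 2.62145462e-03, -4.33675146e+01, -2.46005934e+01, -1.72543758e-05,
        8.01487797e-03, -5.34741957e-06]), 'eef_pos': array([ 0.12923953, -0.50844272,  0.24163088]), 'eef_rot': array([ 9.92273236e-01,  1.24069465e-01,  1.60631095e-05, -7.70305629e-04]), 'contact_force': array([-0.05815047,  0.036177  , -0.05204533]), 'torque': array([ 0.04902429, -0.00305061,  0.00806456]), 'grip_force': 0.0, 'grip_width': 0.08546657378405298}
scene dish_top 0.67 [207. 136. 244. 159.] 500 [0.486 0.341 0.066] [[0.437, 0.293, 0.045], [0.533, 0.368, 0.081]]
scene dish_mid 0.43 [207. 134. 251. 161.] 188 [0.486 0.302 0.058] [[0.432, 0.29, 0.028], [0.545, 0.373, 0.086]]
scene dish_low 0.61 [212. 147. 247. 168.] 156 [0.491 0.3   0.038] [[0.437, 0.291, 0.005], [0.543, 0.366, 0.064]]
scene stack_tray 0.69 [217. 157. 247. 175.]
[... 2382 characters left out ...]
_a 0.6 [260. 155. 273. 176.] 240 [0.66  0.087 0.062] [[0.651, 0.068, 0.007], [0.681, 0.104, 0.092]]
side timer 0.86 [269. 216. 290. 242.] 430 [0.473 0.065 0.014] [[0.443, 0.034, -0.0], [0.506, 0.097, 0.019]]
side dish_top_tab 0.76 [168. 204. 203. 248.] 774 [0.497 0.331 0.06 ] [[0.434, 0.293, 0.039], [0.542, 0.366, 0.082]]
side dish_top_tongue 0.65 [170. 214. 205. 247.] 718 [0.496 0.331 0.059] [[0.435, 0.294, 0.041], [0.53, 0.366, 0.081]]
side dish_top_tongue 0.49 [269. 214. 293. 244.] 406 [0.472 0.064 0.014] [[0.444, 0.034, 0.006], [0.502, 0.095, 0.019]]
side dish_mid_bail 0.55 [173. 212. 175. 212.] 5 [0.54  0.359 0.084] [[0.536, 0.354, 0.081], [0.543, 0.364, 0.089]]
side [0.051 0.197 1.162]
```

Run:
```python
from h import *
print(camera_model('wrist')['tool_from_camera'].round(3).tolist(), camera_model('wrist')['K'].round(1).tolist())
a=np.load('pics/scene.npz')['im'];b=np.load('pics/side.npz')['im']
z=lambda im,x,y,w,h:cv2.resize(im[y:y+h,x:x+w],(400,300),interpolation=cv2.INTER_CUBIC)
save(np.vstack([np.hstack([z(a,185,110,100,75),z(a,220,205,120,90)]),np.hstack([z(b,140,185,100,75),z(b,250,100,120,90)])]),'m1')
# move wrist above stack
q=[1,0,0,0]
for p in ([0.44,0.30,0.30],):
    qq=solve_ik(p,q); print(qq)
    reach(p,q)
s=read_state(); im,d=get_image('wrist'); np.savez('pics/w1',im=im,d=d,p=s['eef_pos'],q=s['eef_rot']); save(im,'w1'); print(s['time_s'],s['eef_pos'])
P=wcloud(d,s)
for n in ['dish_top','dish_top_tab','dish_top_tongue','dish_mid_bail','stack_tray']:
    for r in masks_of(n,'wrist')[:2]:
        m=r['mask']&(d>0);x=P[m]
        print(n,round(r['confidence'],2),np.round(r['rect']),m.sum(),np.round(np.median(x,0),3),np.round(np.percentile(x,[2,98],axis=0),3).tolist())
```

```text
[[-0.0, -0.96, -0.28, 0.072], [1.0, -0.001, 0.001, 0.0], [-0.001, -0.28, 0.96, -0.131], [0.0, 0.0, 0.0, 1.0]] [[280.3, 0.0, 257.3], [0.0, 280.3, 190.2], [0.0, 0.0, 1.0]]
[ 4.54459049e-01  3.17925341e-01  1.39887666e+00 -4.44089210e-16
  1.42479065e+00  2.02525538e+00]
4.2417 [0.44037213 0.2994253  0.29991953]
dish_top 0.72 [189.  72. 263. 178.] 4310 [0.494 0.334 0.063] [[0.439, 0.294, 0.043], [0.543, 0.37, 0.103]]
dish_top_tab 0.81 [187.  70. 265. 172.] 4289 [0.494 0.334 0.063] [[0.44, 0.293, 0.043], [0.545, 0.369, 0.103]]
dish_top_tab 0.5 [323.  48. 378.  90.] 1552 [0.559 0.192 0.068] [[0.541, 0.17, 0.009], [0.581, 0.205, 0.092]]
dish_top_tongue 0.77 [186.  71. 267. 177.] 4397 [0.495 0.334 0.063] [[0.44, 0.293, 0.043], [0.543, 0.371, 0.103]]
dish_mid_bail 0.66 [194.  78. 219. 100.] 80 [0.54  0.362 0.085] [[0.528, 0.347, 0.07], [0.548, 0.374, 0.087]]
dish_mid_bail 0.52 [322.  46. 375.  90.] 1612 [0.559 0.191 0.068] [[0.541, 0.168, 0.001], [0.583, 0.205, 0.092]]
stack_tray 0.63 [193.  80. 274. 164.] 516 [0.506 0.305 0.013] [[0.437, 0.276, 0.0], [0.547, 0.385, 0.015]]
```

View pics/m1.png

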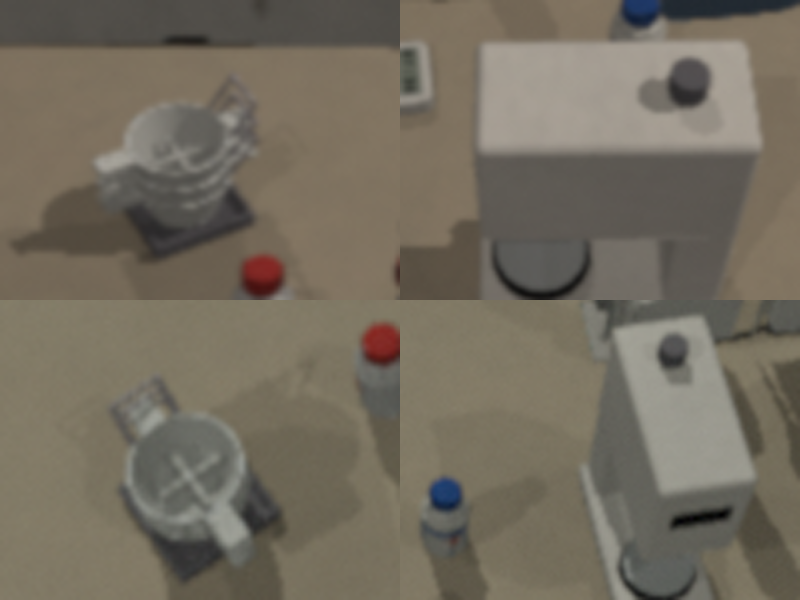

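View pics/w1.png

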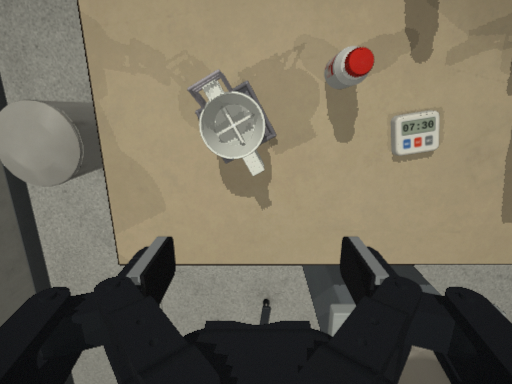

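```bash
cat >> h.py <<'E'
from scipy.optimize import least_squares
def circ(p,r=None):
    f=lambda v: np.hypot(p[:,0]-v[0],p[:,1]-v[1])-(v[2] if r is None else r)
    x0=list(p[:,:2].mean(0))+([0.04] if r is None else [])
    return least_squares(f,x0,loss='soft_l1',f_scale=0.001).x
def head(P,d,c,n='station'):
    ok=(d>0)&(abs(P[...,2]-.24)<.006)&(P[...,0]>.5)&(P[...,0]<.8)&(abs(P[...,1]+.1)<.12)
    p=P[ok][:,:2]; (cx,cy),(w,h),a=cv2.minAreaRect((p*1000).astype(np.float32))
    print(c,'head',len(p),round(cx,1),round(cy,1),round(w,1),round(h,1),round(a,2),'z',np.median(P[ok][:,2]).round(4))
def stack(P,d,c,x0=(.494,.334)):
    near=(d>0)&(np.hypot(P[...,0]-x0[0],P[...,1]-x0[1])<.085)
    q=P[near&(abs(P[...,2]-.078)<.004)]
    r=np.hypot(q[:,0]-x0[0],q[:,1]-x0[1]); ring=q[(r>.034)&(r<.044)]
    v=circ(ring); u=circ(ring,.039)
    b=q-np.r_[v[:2],0]; rr=np.hypot(b[:,0],b[:,1]); az=np.degrees(np.arctan2(b[:,1],b[:,0]))
    tab=(rr>.043)&(rr<.075)&(abs(az+148)<35)
    t=b[tab]; print(c,'ring',len(ring),v.round(4),u.round(4),'tab',len(t),t.mean(0).round(4)+np.r_[v[:2],0],'az',az[tab].mean().round(2), 'rmax',rr[tab].max().round(4) if len(t) else '')
    g=P[near&(P[...,2]>.082)]
    b=g-np.r_[v[:2],0]; print('  bails',len(g),g.mean(0).round(4),'zmax',np.percentile(g[:,2],98).round(4),'az',np.degrees(np.arctan2(b[:,1].mean(),b[:,0].mean())).round(2))
E
python3 - <<'E'
from h import *
for c in ['scene','side']:
    f=np.load(f'pics/{c}.npz');P=cloud(f['d'],c); head(P,f['d'],c); stack(P,f['d'],c)
    ok=(abs(P[...,2]-.042)<.004)&(np.hypot(P[...,0]-.6,P[...,1]+.1)<.05); print('plate',circ(P[ok]) if 0 else (ok.sum(),P[ok].min(0).round(3),P[ok].max(0).round(3),np.median(P[ok][:,2])))
f=np.load('pics/w1.npz'); s=dict(eef_pos=f['p'],eef_rot=f['q']); P=wcloud(f['d'],s); stack(P,f['d'],'w1')
reach([0.445,0.305,0.21],[np.cos(np.radians(15)),np.sin(np.radians(15)),0,0])
s=read_state(); im,d=get_image('wrist'); np.savez('pics/w2',im=im,d=d,p=s['eef_pos'],q=s['eef_rot']); save(im,'w2'); print(s['time_s'],s['eef_pos'],s['joint_positions'].round(2))
P=wcloud(d,s); stack(P,d,'w2')
# IK checks for lean 40
def ori(yaw,a,flip):
    z=np.array([np.sin(a)*np.cos(yaw),np.sin(a)*np.sin(yaw),-np.cos(a)]); x=np.array([np.cos(a)*np.cos(yaw),np.cos(a)*np.sin(yaw),np.sin(a)])
    if flip:x=-x
    return Rot.from_matrix(np.c_[x,np.cross(z,x),z]).as_quat()
for a in (35,40,45):
  for fl in (0,1):
    for yaw,p in ((30,[.448,.307,.08]),(30,[.43,.3,.2]),(0,[.54,-.1,.09]),(0,[.4,-.1,.09])):
        q=solve_ik(p,ori(np.radians(yaw),np.radians(a),fl)); print(a,fl,p,None if q is None else q.round(2))
E
```

```text
scene head 2754 640.5 -102.1 164.3 79.9 1.78 z 0.2399
scene ring 62 [0.4916 0.3313 0.0395] [0.4917 0.3314] tab 51 [0.4438152  0.30177363 0.078     ] az -148.0 rmax 0.0712
  bails 49 [0.535  0.3551 0.093 ] zmax 0.1057 az 28.74
plate (np.int64(350), array([ 0.565, -0.136,  0.038]), array([ 0.63 , -0.097,  0.046]), np.float64(0.042099779010519284))
side head 1437 640.1 -101.0 165.3 79.5 1.16 z 0.239
side ring 100 [0.4913 0.331  0.0392] [0.4913 0.331 ] tab 62 [0.44086237 0.30319175 0.0779    ] az -151.11 rmax 0.0704
  bails 69 [0.5323 0.3533 0.0929] zmax 0.1063 az 28.54
plate (np.int64(204), array([ 0.564, -0.136,  0.038]), array([ 0.625, -0.07 ,  0.046]), np.float64(0.041345143941710086))
w1 ring 739 [0.4926 0.3309 0.0389] [0.4926 0.3309] tab 287 [0.44422267 0.30371152 0.0778    ] az -150.68 rmax 0.0691
  bails 30964 [0.4539 0.3221 0.3638] zmax 0.3883 az -167.24
5.1083 [0.44536351 0.30514306 0.21055573] [ 0.46  0.4   1.53 -0.    1.21  1.51]
w2 ring 1388 [0.4929 0.3311 0.0389] [0.4929 0.3311] tab 462 [0.44435269 0.30388042 0.0779    ] az -150.71 rmax 0.0688
  bails 39793 [0.4569 0.3125 0
[... 469 characters left out ...]
-0.5   0.44  2.22  2.02  0.35 -0.87]
40 0 [0.4, -0.1, 0.09] [-0.79  0.33  2.56  2.06  0.55 -1.22]
40 1 [0.448, 0.307, 0.08] None
40 1 [0.43, 0.3, 0.2] None
40 1 [0.54, -0.1, 0.09] [-0.5   0.44  2.22  2.02  0.35  2.27]
40 1 [0.4, -0.1, 0.09] [-0.79  0.33  2.56  2.06  0.55  1.92]
45 0 [0.448, 0.307, 0.08] [ 0.42  0.5   2.31  2.97  0.46 -1.49]
45 0 [0.43, 0.3, 0.2] None
45 0 [0.54, -0.1, 0.09] [-0.52  0.48  2.28  2.27  0.48 -1.15]
45 0 [0.4, -0.1, 0.09] [-0.86  0.41  2.62  2.19  0.72 -1.45]
45 1 [0.448, 0.307, 0.08] [0.42 0.5  2.31 2.97 0.46 1.65]
45 1 [0.43, 0.3, 0.2] None
45 1 [0.54, -0.1, 0.09] [-0.52  0.48  2.28  2.27  0.48  1.99]
45 1 [0.4, -0.1, 0.09] [-0.86  0.41  2.62  2.19  0.72  1.69]
```

View pics/w2.png

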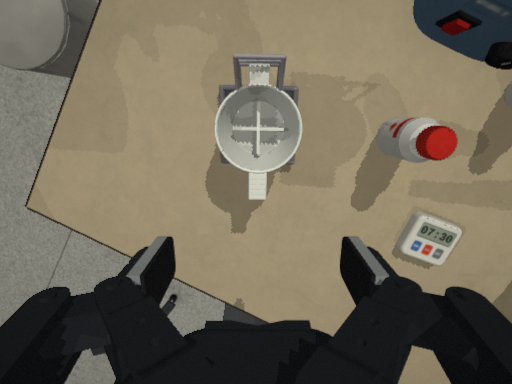

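```bash
cat >> h.py <<'E'
def ori(yaw,a):
    z=np.array([np.sin(a)*np.cos(yaw),np.sin(a)*np.sin(yaw),-np.cos(a)]); x=np.array([np.cos(a)*np.cos(yaw),np.cos(a)*np.sin(yaw),np.sin(a)])
    return Rot.from_matrix(np.c_[x,np.cross(z,x),z]).as_quat()
R_=np.radians
def tcp_off(a,xl=-.052,zl=.023):  # TCP in dish frame (x,z) from lowest pad corner
    return np.array([xl-.011*np.sin(a)+.011*np.cos(a),0,zl+.011*np.cos(a)+.011*np.sin(a)])
def pose(origin,yaw,tilt,a):
    "TCP pose for dish origin (world), yaw, tilt (tab up +), grasp lean a"
    R=Rot.from_euler('ZY',[yaw,tilt]); return np.array(origin)+R.apply(tcp_off(a)), ori(yaw,a-tilt)
D0=np.array([.4927,.3311,.042]); YD=R_(29.2)
S0=np.array([.5976,-.1028,.042]); YS=R_(1.5)
def tipped(th,draw=0,up=0,o=D0,yaw=YD):
    R=Rot.from_euler('ZY',[yaw,th]); c=np.array([.058,0,.042])
    base=Rot.from_euler('Z',yaw)
    return o+base.apply(c)-R.apply(c)+base.apply([-draw,0,up])
E
python3 - <<'E'
from h import *
f=lambda p,q:(lambda j:None if j is None else j.round(2).tolist())(solve_ik(p,q))
for A in (45,50,55,60,65):
    a=R_(A); print(A)
    R=Rot.from_euler('Z',YD)
    p,q=pose(D0,YD,0,a); zt=Rot.from_quat(q).apply([0,0,1])
    print(' pre',f(p-.08*zt,q)); print(' grasp',p.round(3),f(p,q))
    for th,dr,up in ((16,0,0),(16,20,0),(16,20,.03),(16,60,.06)):
        print(' tip',th,dr,up,f(*pose(tipped(R_(th),dr/1000,up),YD,R_(th),a)))
    for dr,up in ((20,.08),(60,.06),(100,.08),(100,.12)): print(' level',dr,up,f(*pose(D0+R.apply([-dr/1000,0,up]),YD,0,a)))
    for x,z in ((-.14,.1),(-.14,.012),(0,.012),(0,-.008)): print(' stn',x,z,f(*pose(S0+[x,0,z],YS,0,a)))
E
```

```text
45
 pre [0.41, 0.27, 2.41, 2.91, 0.33, -1.42]
 grasp [0.447 0.306 0.081] [0.42, 0.49, 2.31, 3.0, 0.45, -1.51]
 tip 16 0 0 None
 tip 16 20 0 None
 tip 16 20 0.03 None
 tip 16 60 0.06 [0.43, 0.16, 2.14, 0.12, 0.34, 1.38]
 level 20 0.08 None
 level 60 0.06 [0.4, 0.25, 2.41, 2.9, 0.31, -1.41]
 level 100 0.08 None
 level 100 0.12 None
 stn -0.14 0.1 [-0.87, 0.04, 2.47, 1.46, 0.59, -0.6]
 stn -0.14 0.012 [-0.87, 0.4, 2.59, 2.11, 0.7, -1.39]
 stn 0 0.012 [-0.54, 0.48, 2.25, 2.18, 0.48, -1.09]
 stn 0 -0.008 [-0.54, 0.53, 2.27, 2.28, 0.52, -1.2]
50
 pre [0.39, 0.33, 2.5, 2.98, 0.56, -1.5]
 grasp [0.446 0.305 0.08 ] [0.42, 0.55, 2.37, 3.03, 0.65, -1.54]
 tip 16 0 0 None
 tip 16 20 0 None
 tip 16 20 0.03 None
 tip 16 60 0.06 None
 level 20 0.08 [0.41, 0.28, 2.36, 2.94, 0.37, -1.44]
 level 60 0.06 [0.4, 0.3, 2.48, 2.96, 0.52, -1.49]
 level 100 0.08 [0.37, 0.18, 2.55, 2.91, 0.47, -1.45]
 level 100 0.12 None
 stn -0.14 0.1 [-0.95, 0.08, 2.54, 1.65, 0.69, -0.87]
 stn -0.14 0.012 [-0.95, 0.51, 2.66, 2.18, 0.89, -1.6]
 stn 0 0.012 [-0.57, 0.52, 2.31, 2.33, 0.63, -1.28]
 stn 0 -0.008 [-0.57, 0.58, 2.3
[... 1083 characters left out ...]

 stn -0.14 0.012 None
 stn 0 0.012 [-0.63, 0.65, 2.41, 2.45, 0.98, -1.51]
 stn 0 -0.008 [-0.63, 0.72, 2.41, 2.48, 1.04, -1.56]
65
 pre None
 grasp [0.443 0.303 0.08 ] [0.4, 0.81, 2.51, 3.04, 1.31, -1.59]
 tip 16 0 0 [0.42, 0.44, 2.35, 3.0, 0.5, -1.5]
 tip 16 20 0 [0.41, 0.42, 2.4, 3.0, 0.54, -1.51]
 tip 16 20 0.03 [0.41, 0.32, 2.37, 2.96, 0.41, -1.47]
 tip 16 60 0.06 [0.4, 0.18, 2.43, 2.88, 0.33, -1.4]
 level 20 0.08 [0.39, 0.49, 2.54, 3.02, 1.03, -1.56]
 level 60 0.06 [0.37, 0.61, 2.67, 3.01, 1.28, -1.59]
 level 100 0.08 None
 level 100 0.12 None
 stn -0.14 0.1 None
 stn -0.14 0.012 None
 stn 0 0.012 [-0.66, 0.74, 2.45, 2.46, 1.17, -1.6]
 stn 0 -0.008 [-0.66, 0.81, 2.44, 2.48, 1.22, -1.65]
```

```bash
cat >> h.py <<'E'
def fkA(q):
    r=lambda s,x:Rot.from_euler(s,x)
    R1=r('Z',q[0]);Ra=R1*r('Y',q[1]);Rb=R1*r('Y',q[1]+q[2]);R6=Rb*r('Z',q[3])*r('Y',q[4])*r('Z',q[5])
    A=np.c_[R1.apply([1,0,0]),[0,0,1],Ra.apply([0,0,1]),Ra.apply([1,0,0]),Rb.apply([0,0,1]),Rb.apply([1,0,0]),R6.apply([0,0,1])]
    return A,R6
E
cat > chk.py <<'E'
from h import *
import h,itertools
Q=[];X=[];
for i,(x,y,z,a) in enumerate(itertools.product((.42,.5,.58),(-.1,.2),(.1,.2),(0,10,60))):
    p=[x,y,z];o=ori(R_(10),R_(a)); j=solve_ik(p,o)
    if j is not None: Q.append(j);X.append((p,o))
A=np.vstack([fkA(j)[0] for j in Q]);b=np.hstack([x[0] for x in X])
c,*_=np.linalg.lstsq(A,b,rcond=None); print(len(Q),c.round(4),abs(A@c-b).max())
print(max((fkA(j)[1].inv()*Rot.from_quat(x[1])).magnitude() for j,x in zip(Q,X)))
np.save('fk.npy',c)
f=lambda p,q:solve_ik(p,q)
for A_ in (56,58,60):
    a=R_(A_);R=Rot.from_euler('Z',YD);RS=Rot.from_euler('Z',YS);print(A_)
    def g(n,pq):
        j=f(*pq);print(' ',n,None if j is None else j.round(2).tolist());return j
    g('pre',pose(D0+R.apply([-.03,0,.06]),YD,0,a));g('tip14',pose(tipped(R_(14)),YD,R_(14),a));g('tip15d24',pose(tipped(R_(14),.024),YD,R_(14),a))
    g('lev',pose(D0+R.apply([-.045,0,.05]),YD,0,a))
    j0=[g('hi%s'%str(dz),pose(D0+R.apply([-dz[0],0,dz[1]]),YD,0,a)) for dz in ((.08,.09),(.1,.1),(.1,.12))]
    for x in (-.125,-.115,-.105): j1=[g((x,z),pose(S0+RS.apply([x,0,z]),YS,0,a)) for z in (.1,.06,.012)]
E
python3 chk.py
```

```text
36 [-0.0462  0.2778  0.5287 -0.0161  0.4307  0.0434  0.3633] 0.08074369880647979
1.570796326794897
56
  pre [0.4, 0.4, 2.48, 3.0, 0.73, -1.53]
  tip14 None
  tip15d24 [0.42, 0.37, 2.32, 2.93, 0.29, -1.43]
  lev [0.39, 0.44, 2.53, 3.01, 0.81, -1.54]
  hi(0.08, 0.09) [0.37, 0.24, 2.58, 2.96, 0.66, -1.5]
  hi(0.1, 0.1) [0.36, 0.17, 2.61, 2.92, 0.63, -1.48]
  hi(0.1, 0.12) [0.36, 0.08, 2.58, 2.88, 0.51, -1.42]
  (-0.125, 0.1) [-0.99, 0.19, 2.59, 1.86, 0.82, -1.14]
  (-0.125, 0.06) [-0.99, 0.39, 2.64, 2.06, 0.92, -1.45]
  (-0.125, 0.012) [-0.99, 0.66, 2.69, 2.23, 1.09, -1.76]
  (-0.115, 0.1) [-0.94, 0.2, 2.57, 1.89, 0.81, -1.13]
  (-0.115, 0.06) [-0.94, 0.39, 2.62, 2.09, 0.91, -1.43]
  (-0.115, 0.012) [-0.94, 0.64, 2.66, 2.25, 1.07, -1.72]
  (-0.105, 0.1) [-0.9, 0.21, 2.55, 1.93, 0.79, -1.13]
  (-0.105, 0.06) [-0.9, 0.39, 2.6, 2.12, 0.89, -1.41]
  (-0.105, 0.012) [-0.9, 0.63, 2.64, 2.27, 1.05, -1.68]
58
  pre [0.4, 0.44, 2.51, 3.01, 0.82, -1.54]
  tip14 [0.42, 0.41, 2.29, 2.95, 0.32, -1.45]
  tip15d24 [0.42, 0.39, 2.35, 2.96, 0.36, -1.47]
  lev [0.39, 0.48, 2.56, 3.01, 0.9, -1.55]
  hi(0.
[... 727 characters left out ...]
2, 0.4, 2.37, 2.98, 0.44, -1.49]
  lev [0.39, 0.52, 2.58, 3.02, 1.0, -1.56]
  hi(0.08, 0.09) [0.36, 0.32, 2.63, 2.97, 0.87, -1.54]
  hi(0.1, 0.1) [0.35, 0.26, 2.67, 2.95, 0.84, -1.52]
  hi(0.1, 0.12) [0.35, 0.15, 2.64, 2.92, 0.7, -1.48]
  (-0.125, 0.1) [-1.04, 0.27, 2.64, 1.93, 0.95, -1.32]
  (-0.125, 0.06) [-1.04, 0.49, 2.69, 2.09, 1.07, -1.62]
  (-0.125, 0.012) None
  (-0.115, 0.1) [-1.0, 0.27, 2.62, 1.97, 0.93, -1.3]
  (-0.115, 0.06) [-1.0, 0.49, 2.67, 2.13, 1.05, -1.58]
  (-0.115, 0.012) [-1.0, 0.76, 2.7, 2.24, 1.23, -1.86]
  (-0.105, 0.1) [-0.95, 0.28, 2.6, 2.01, 0.92, -1.29]
  (-0.105, 0.06) [-0.95, 0.48, 2.64, 2.15, 1.04, -1.55]
  (-0.105, 0.012) [-0.95, 0.74, 2.68, 2.27, 1.21, -1.81]
```

```bash
cat >> h.py <<'E'
def fk(q,c=None):
    r=lambda s,x:Rot.from_euler(s,x)
    R1=r('Z',q[0]);Ra=R1*r('Y',q[1]);Rb=R1*r('Y',q[1]+q[2]);Rc=Rb*r('Z',q[3]);Rd=Rc*r('Y',q[4]);R6=Rd*r('Z',q[5]+np.pi/2)
    M=np.hstack([[[0],[0],[1]]]+[R.as_matrix() for R in (R1,Ra,Rb,Rc,Rd)])
    return (M,R6) if c is None else (M@c,R6)
A=R_(58)
def dish_of(p,R):   # dish origin and rotation from TCP pose
    Rd=R*Rot.from_quat(ori(0,A)).inv(); return p-Rd.apply(tcp_off(A)),Rd
RD=Rot.from_euler('Z',YD);RS=Rot.from_euler('Z',YS)
E
sed -n '1,7p' chk.py | head -7 > c2.py
cat >> c2.py <<'E'
for s in (1,-1):
    Ms=[fk(j) for j in Q]
    print(max((m[1].inv()*Rot.from_quat(x[1])).magnitude() for m,x in zip(Ms,X)),(Ms[0][1].inv()*Rot.from_quat(X[0][1])).as_rotvec())
    break
M=np.vstack([m[0] for m in Ms]);b=np.hstack([x[0] for x in X]);c,*_=np.linalg.lstsq(M,b,rcond=None)
print(abs(M@c-b).max(),c.round(4)); np.save('fk.npy',c)
def path(ja,jb,n=9):
    for t in np.linspace(0,1,n):
        q=ja+(jb-ja)*t; p,R=fk(q,c); o,Rd=dish_of(p,R)
        foot=o[2]-.028*np.hypot(*Rd.as_matrix()[2,:2])
        print('  ',o.round(3),'zax',Rd.as_matrix()[2,2].round(3),'foot',foot.round(3),'tongue',(o+Rd.apply([.064,0,.036])).round(3),'body',(p-R.apply([0,0,.062])).round(3))
hi=solve_ik(*pose(D0+RD.apply([-.1,0,.12]),YD,0,A)); st=solve_ik(*pose(S0+RS.apply([-.112,0,.09]),YS,0,A))
path(hi,st)
s=read_state(); pre=solve_ik(*pose(D0+RD.apply([-.035,0,.07]),YD,0,A)); print(s['joint_positions'].round(2),pre.round(2)); path(s['joint_positions'],pre)
E
python3 c2.py
```

```text
9.33542394563968e-16 [1.23742511e-16 2.88609432e-16 1.66533454e-16]
7.216449660063518e-16 [ 0.1114 -0.      0.0255  0.1115 -0.      0.0255  0.5062  0.0465  0.0255
  0.1898 -0.     -0.      0.1898 -0.      0.      0.3025]Traceback (most recent call last):
  File "c2.py", line 19, in <module>
    hi=solve_ik(*pose(D0+RD.apply([-.1,0,.12]),YD,0,A)); st=solve_ik(*pose(S0+RS.apply([-.112,0,.09]),YS,0,A))
                 ~~~~^^^^^^^^^^^^^^^^^^^^^^^^^^^^^^^^^
  File "h.py", line 41, in pose
    R=Rot.from_euler('ZY',[yaw,tilt]); return np.array(origin)+R.apply(tcp_off(a)), ori(yaw,a-tilt)
                                                                       ~~~~~~~^^^
  File "h.py", line 38, in tcp_off
    return np.array([xl-.011*np.sin(a)+.011*np.cos(a),0,zl+.011*np.cos(a)+.011*np.sin(a)])
           ~~~~~~~~^^^^^^^^^^^^^^^^^^^^^^^^^^^^^^^^^^^^^^^^^^^^^^^^^^^^^^^^^^^^^^^^^^^^^^^
ValueError: setting an array element with a sequence. The requested array has an inhomogeneous shape after 1 dimensions. The detected shape was (3,) + inhomogeneous part.
```

FK model exact; variable name clash only (A overwritten).

```bash
sed -i 's/^A=np.vstack.*$//; s/^c,\*_=np.linalg.lstsq(A,b.*$//; s/^print(max((fkA.*$//; s/^np.save.*$//' c2.py; sed -i 's/\bA\b/AG/g' h.py; sed -i 's/,A)/,AG)/g' c2.py; python3 c2.py
```

```text
9.33542394563968e-16 [1.23742511e-16 2.88609432e-16 1.66533454e-16]
7.216449660063518e-16 [ 0.1114 -0.      0.0255  0.1115 -0.      0.0255  0.5062  0.0465  0.0255
  0.1898 -0.     -0.      0.1898 -0.      0.      0.3025]
   [0.405 0.282 0.162] zax 1.0 foot 0.162 tongue [0.461 0.314 0.198] body [0.311 0.23  0.233]
   [0.44  0.238 0.161] zax 1.0 foot 0.16 tongue [0.498 0.266 0.197] body [0.342 0.193 0.231]
   [0.468 0.191 0.158] zax 0.999 foot 0.157 tongue [0.527 0.215 0.195] body [0.366 0.153 0.228]
   [0.489 0.141 0.155] zax 0.999 foot 0.154 tongue [0.549 0.162 0.192] body [0.385 0.11  0.225]
   [0.503 0.089 0.151] zax 0.999 foot 0.149 tongue [0.564 0.107 0.187] body [0.396 0.065 0.221]
   [0.509 0.038 0.146] zax 0.999 foot 0.145 tongue [0.571 0.052 0.183] body [0.402 0.02  0.216]
   [ 0.508 -0.012  0.141] zax 0.999 foot 0.14 tongue [ 0.571 -0.002  0.178] body [ 0.4   -0.025  0.212]
   [ 0.5   -0.06   0.137] zax 1.0 foot 0.136 tongue [ 0.563 -0.054  0.173] body [ 0.392 -0.068  0.207]
   [ 0.486 -0.106  0.132] zax 1.0 foot 0.132 tongue [ 0.55  -0.104  0.168] body [ 0.378 -0.109  0.203
[... 237 characters left out ...]
0.096] body [0.383 0.36  0.247]
   [0.304 0.477 0.143] zax 0.635 foot 0.121 tongue [0.339 0.54  0.131] body [0.34  0.408 0.246]
   [0.293 0.538 0.177] zax 0.732 foot 0.158 tongue [0.328 0.602 0.187] body [0.323 0.441 0.257]
   [0.32  0.569 0.208] zax 0.803 foot 0.192 tongue [0.359 0.624 0.236] body [0.329 0.454 0.268]
   [0.371 0.561 0.22 ] zax 0.856 foot 0.206 tongue [0.414 0.605 0.259] body [0.35  0.442 0.268]
   [0.426 0.512 0.206] zax 0.911 foot 0.194 tongue [0.473 0.548 0.25 ] body [0.372 0.403 0.252]
   [0.462 0.426 0.166] zax 0.97 foot 0.159 tongue [0.513 0.458 0.209] body [0.382 0.341 0.221]
   [0.462 0.314 0.112] zax 1.0 foot 0.112 tongue [0.518 0.345 0.148] body [0.368 0.261 0.183]
```

```bash
cat > c3.py <<'E'
from h import *
c=np.load('fk.npy')
def path(ja,jb,n=6,d=0):
    ja,jb=np.array(ja),np.array(jb)
    for t in np.linspace(0,1,n):
        p,R=fk(ja+(jb-ja)*t,c)
        if d: o,Rd=dish_of(p,R); print('  dish',o.round(3),Rd.as_matrix()[2,2].round(3),'tongue',(o+Rd.apply([.064,0,.036])).round(3))
        else: print('  tip',(p+R.apply([0,0,.011])).round(3),'body',(p-R.apply([0,0,.062])).round(3),'cam',(p+R.apply([.072,0,-.131])).round(3))
s=read_state()['joint_positions']; pre=solve_ik(*pose(D0+RD.apply([-.035,0,.07]),YD,0,AG))
v1=[0.1,.1,1.6,0,.5,1.5]; v2=[0.1,.1,2.3,3.0,.5,-1.53]
E
cat > c4.py <<'E'
from c3 import *
for a,b in ((s,v1),(v1,v2),(v2,pre)): path(a,b);print()
hi=solve_ik(*pose(D0+RD.apply([-.1,0,.12]),YD,0,AG)); W=solve_ik(*pose([.475,.03,.15],R_(14),0,AG)); st=solve_ik(*pose(S0+RS.apply([-.124,0,.07]),YS,0,AG))
print(hi,W,st); path(hi,W,5,1);path(W,st,6,1)
E
python3 c4.py
```

```text
tip [0.446 0.305 0.2  ] body [0.446 0.305 0.273] cam [0.508 0.341 0.342]
  tip [0.502 0.287 0.232] body [0.489 0.282 0.304] cam [0.541 0.308 0.385]
  tip [0.555 0.261 0.274] body [0.529 0.253 0.342] cam [0.567 0.27  0.432]
  tip [0.601 0.228 0.324] body [0.563 0.218 0.386] cam [0.584 0.229 0.483]
  tip [0.638 0.188 0.382] body [0.588 0.18  0.436] cam [0.593 0.185 0.535]
  tip [0.663 0.143 0.447] body [0.605 0.137 0.49 ] cam [0.591 0.141 0.589]

  tip [0.663 0.143 0.447] body [0.605 0.137 0.49 ] cam [0.591 0.141 0.589]
  tip [0.617 0.224 0.388] body [0.565 0.199 0.433] cam [0.559 0.189 0.532]
  tip [0.586 0.276 0.373] body [0.536 0.239 0.411] cam [0.525 0.215 0.507]
  tip [0.577 0.282 0.374] body [0.522 0.242 0.401] cam [0.497 0.211 0.492]
  tip [0.576 0.237 0.36 ] body [0.513 0.207 0.381] cam [0.474 0.182 0.469]
  tip [0.556 0.154 0.313] body [0.488 0.142 0.337] cam [0.446 0.139 0.427]

  tip [0.556 0.154 0.313] body [0.488 0.142 0.337] cam [0.446 0.139 0.427]
  tip [0.537 0.187 0.275] body [0.471 0.171 0.302] cam [0.434 0.166 0.394]
  tip [0.514 0.218 0.239] body [0.45  0.198 0.269]
[... 436 characters left out ...]
 2.04182786  0.96040288 -1.45766009]
  dish [0.405 0.282 0.162] 1.0 tongue [0.461 0.314 0.198]
  dish [0.448 0.219 0.164] 1.0 tongue [0.505 0.247 0.201]
  dish [0.474 0.153 0.162] 0.999 tongue [0.532 0.177 0.2  ]
  dish [0.482 0.089 0.157] 1.0 tongue [0.542 0.109 0.194]
  dish [0.475 0.03  0.15 ] 1.0 tongue [0.537 0.045 0.186]
  dish [0.475 0.03  0.15 ] 1.0 tongue [0.537 0.045 0.186]
  dish [0.478 0.003 0.142] 1.0 tongue [0.541 0.016 0.178]
  dish [ 0.48  -0.024  0.135] 1.0 tongue [ 0.543 -0.013  0.171]
  dish [ 0.479 -0.051  0.127] 1.0 tongue [ 0.543 -0.043  0.163]
  dish [ 0.477 -0.078  0.12 ] 1.0 tongue [ 0.541 -0.074  0.156]
  dish [ 0.474 -0.106  0.112] 1.0 tongue [ 0.538 -0.104  0.148]
```

```bash
cat > go1.py <<'E'
from c3 import *
movej(v1);movej(v2);command_gripper(.042,90);movej(pre)
s=read_state();im,d=get_image('wrist');save(im,'w3');print(s['time_s'],s['eef_pos'],s['contact_force'])
P=wcloud(d,s)
near=(d>0)&(np.hypot(P[...,0]-.4927,P[...,1]-.3311)<.1)
b=RD.inv().apply(P[near]-D0); 
t=b[(b[:,0]<-.042)&(b[:,0]>-.075)&(abs(b[:,1])<.014)&(abs(b[:,2]-.036)<.004)]
print('tab dishframe',len(t),t.mean(0).round(4),np.percentile(t,[1,99],axis=0).round(4))
m=masks_of('dish_top_tab','wrist'); print([(r['rect'],r['confidence']) for r in m])
E
python3 go1.py
```

```text
10.525 [0.41471624 0.2869762  0.15100237] [ 0.4498082   0.59629941 -0.24171195]
tab dishframe 733 [-0.0568 -0.      0.0352] [[-0.0692 -0.0088  0.0327]
 [-0.0424  0.0087  0.037 ]]
[([210.7, 143.9, 301.9, 278.7], 0.65)]
```

View pics/w3.png

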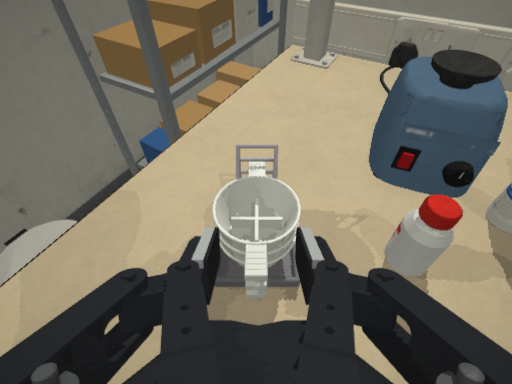

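```bash
cat > go2.py <<'E'
from c3 import *
p,q=pose(D0,YD,0,AG)
print(move_straight(p,q,speed=.06,max_force=8)); s=read_state();print(s['time_s'],s['eef_pos']-p,s['contact_force'].round(2))
command_gripper(.0,90); s=read_state();print(s['time_s'],s['grip_width'],s['grip_force'],s['contact_force'].round(2),s['torque'].round(3))
im,d=get_image('side');save(cv2.resize(im[185:260,140:240],(600,450),interpolation=cv2.INTER_CUBIC),'s2')
P=cloud(d,'side');stack(P,d,'side')
im,d=get_image('wrist');save(im,'w4')
E
python3 go2.py
```

```text
False
12.0833 [-4.50536702e-05 -1.24497471e-05  3.40038626e-04] [ 0.09 -0.68 -0.55]
12.4333 0.015370910678248579 87.89446234703064 [-0.78  0.34  2.4 ] [-0.098  0.216 -0.   ]
side ring 30 [0.5056 0.3396 0.0256] [0.4932 0.3327] tab 0 [nan nan nan] az nan rmax 
  bails 62 [0.537  0.3559 0.0944] zmax 0.1062 az 27.33h.py:30: RuntimeWarning: Mean of empty slice.
  t=b[tab]; print(c,'ring',len(ring),v.round(4),u.round(4),'tab',len(t),t.mean(0).round(4)+np.r_[v[:2],0],'az',az[tab].mean().round(2), 'rmax',rr[tab].max().round(4) if len(t) else '')
  ret = um.true_divide(
  ret = ret.dtype.type(ret / rcount)
```

View pics/w4.png

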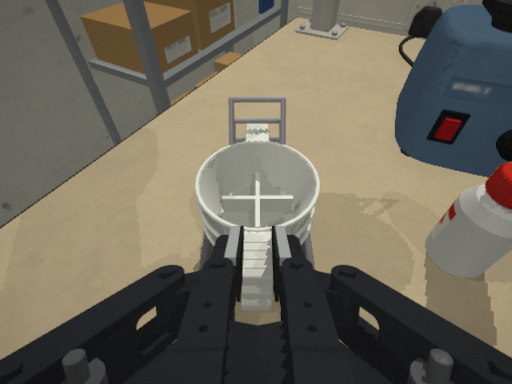

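```bash
cat > go3.py <<'E'
from c3 import *
for th in (3,6,9,12,14):
    p,q=pose(tipped(R_(th)),YD,R_(th),AG)
    r=move_straight(p,q,speed=.05,max_force=12); s=read_state();print(th,r,s['time_s'],(s['eef_pos']-p).round(4),s['contact_force'].round(2),s['torque'].round(2))
    if r: break
im,d=get_image('wrist')
im2,_=get_image('scene')
save(np.hstack([cv2.resize(im[60:310,120:400],(400,357)),cv2.resize(im2[115:185,190:268],(398,357),interpolation=cv2.INTER_CUBIC)]),'w5')
E
python3 go3.py
```

```text
3 False 12.8083 [0.0005 0.0002 0.0009] [-0.51  0.95 -0.64] [-0.23  0.43  0.04]
6 False 13.075 [0.0002 0.0002 0.0004] [-1.16 -0.02 -0.46] [-0.27  0.42  0.01]
9 False 13.3417 [0.0002 0.0001 0.    ] [-0.21 -0.24 -0.43] [-0.2   0.37 -0.01]
12 False 13.6083 [ 0.0001  0.0002 -0.0001] [ 0.23  0.3  -0.77] [-0.18  0.36 -0.02]
14 False 13.8583 [-0.0001  0.0001 -0.0004] [ 0.12 -0.35 -1.16] [-0.25  0.37  0.02]
```

View pics/w5.png

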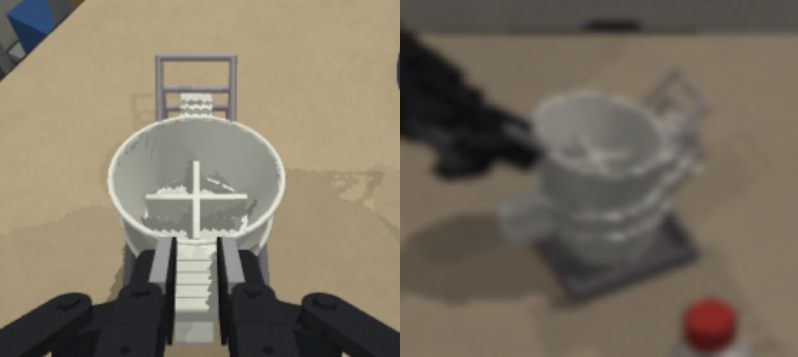

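```bash
cat > go4.py <<'E'
from c3 import *
th=R_(14)
def go(o,yaw,t,sp,mf):
    p,q=pose(o,yaw,t,AG); r=move_straight(p,q,speed=sp,max_force=mf); s=read_state();print(r,s['time_s'],(s['eef_pos']-p).round(4),s['contact_force'].round(2),flush=True)
    if r: raise SystemExit('contact')
go(tipped(th,.012),YD,th,.05,8)
go(tipped(th,.024),YD,th,.05,8)
go(D0+RD.apply([-.045,0,.05]),YD,0,.08,8)
go(D0+RD.apply([-.1,0,.12]),YD,0,.15,8)
c_=[get_image(x) for x in('scene','side','wrist')]
save(np.hstack([cv2.resize(c_[0][0][100:185,170:283],(398,300),interpolation=cv2.INTER_CUBIC),cv2.resize(c_[1][0][170:260,130:250],(400,300),interpolation=cv2.INTER_CUBIC)]),'l1')
s=read_state();P=wcloud(c_[2][1],s)
o,Rd=dish_of(s['eef_pos'],Rot.from_quat(s['eef_rot']))
b=Rd.inv().apply(P.reshape(-1,3)-o); b=b[c_[2][1].ravel()>0]
r=np.hypot(b[:,0],b[:,1]); k=b[(r>.036)&(r<.043)&(abs(b[:,2]-.036)<.008)&(b[:,0]>-.03)]
co=np.linalg.lstsq(np.c_[k[:,:2],np.ones(len(k))],k[:,2],rcond=None)[0]; print('rim plane slopes deg',np.degrees(co[:2]).round(2),'z0',co[2].round(4),'ctr',circ(k),len(k))
t=b[(abs(b[:,2]-.036)<.006)&(b[:,0]>.045)&(b[:,0]<.068)&(abs(b[:,1])<.02)]; print('tongue',len(t),t.mean(0))
E
python3 go4.py
```

```text
False 14.35 [-0.0002 -0.0001  0.    ] [ 0.43 -0.39  0.25]
False 14.7417 [-0.0001 -0.0001  0.0001] [ 1.01 -0.1  -0.87]
False 15.375 [ 0.0004  0.0001 -0.0003] [-0.29  0.36 -0.29]
False 16.1167 [0.0006 0.0002 0.0006] [0.18 0.56 0.45]
rim plane slopes deg [-0.77  0.53] z0 0.0339 ctr [-0.0010493  -0.00023927  0.03839724] 1985
tongue 312 [ 0.05358724 -0.00028018  0.03429585]
```

View pics/l1.png

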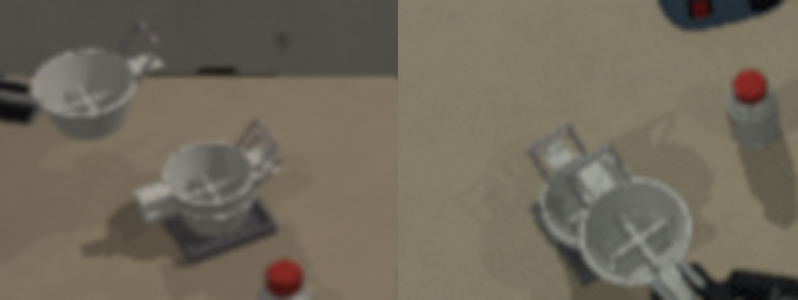

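```bash
cat >> h.py <<'E'
def rim(P,d,s,c):
    o,Rd=dish_of(s['eef_pos'],Rot.from_quat(s['eef_rot']))
    b=Rd.inv().apply(P[d>0]-o); r=np.hypot(b[:,0],b[:,1]); k=b[(r>.036)&(r<.043)&(abs(b[:,2]-.035)<.006)&(b[:,0]>-.03)]
    if len(k)<15: print(c,'few',len(k)); return
    for _ in range(3):
        v=circ(k,.039); co=np.linalg.lstsq(np.c_[k[:,:2],np.ones(len(k))],k[:,2],rcond=None)[0]
        e=k[:,2]-np.c_[k[:,:2],np.ones(len(k))]@co; k=k[abs(e)<max(.0015,2*e.std())]
    t=b[(abs(b[:,2]-.035)<.006)&(b[:,0]>.045)&(b[:,0]<.066)&(abs(b[:,1])<.012)]
    print(c,len(k),'slope deg',np.degrees(co[:2]).round(2),'z0',co[2].round(4),'ctr',v.round(4),'tongue',len(t),t.mean(0).round(4) if len(t) else '')
E
cat > go5.py <<'E'
from c3 import *
W=solve_ik(*pose([.475,.03,.15],R_(14),0,AG)); movej(W)
movej(solve_ik(*pose(S0+RS.apply([-.124,0,.07]),YS,0,AG)))
p,q=pose(S0+RS.apply([-.116,0,.0105]),YS,0,AG); print(move_straight(p,q,speed=.1,max_force=8))
hold(.2); s=read_state();print(s['time_s'],(s['eef_pos']-p).round(4),s['contact_force'].round(2))
for c in('scene','side','wrist'):
    im,d=get_image(c);P=wcloud(d,s) if c=='wrist' else cloud(d,c); rim(P,d,s,c); np.savez('pics/f_'+c,im=im,d=d)
    if c!='wrist':
        k=P[(d>0)&(abs(P[...,2]-.042)<.0025)&(np.hypot(P[...,0]-S0[0],P[...,1]-S0[1])<.036)]; print(' plate',len(k),k.min(0).round(3),k.max(0).round(3))
E
python3 go5.py
```

```text
False
18.9667 [ 0.0001 -0.      0.0008] [ 0.41 -0.16 -0.22]
scene 120 slope deg [ 1.19 -1.21] z0 0.0355 ctr [-0.0014 -0.0009] tongue 33 [ 0.0539 -0.0011  0.0353]
 plate 323 [ 0.565 -0.136  0.04 ] [ 0.63  -0.097  0.044]
side 80 slope deg [0.2  0.95] z0 0.0343 ctr [-0.0013 -0.    ] tongue 33 [ 0.0522 -0.0005  0.034 ]
 plate 146 [ 0.567 -0.135  0.04 ] [ 0.625 -0.07   0.044]
wrist 1649 slope deg [-1.28 -0.07] z0 0.0343 ctr [-0.0016  0.0001] tongue 309 [0.0537 0.0003 0.0344]
```

```bash
cat > go6.py <<'E'
from c3 import *
T=S0+RS.apply([.0014,.0002,0])
p,q=pose(T+[0,0,.0105],YS,0,AG); print(move_straight(p,q,speed=.06,max_force=5)); hold(.2); s=read_state();print(s['time_s'],(s['eef_pos']-p).round(4),s['contact_force'].round(2))
im,d=get_image('side');im2,_=get_image('wrist')
save(np.hstack([cv2.resize(im[100:205,270:370],(400,420),interpolation=cv2.INTER_CUBIC),cv2.resize(im2[:,80:440],(394,420))]),'in1')
E
python3 go6.py
```

```text
False
21.425 [-0.0001 -0.0001 -0.    ] [ 0.1   0.11 -0.52]
```

View pics/in1.png

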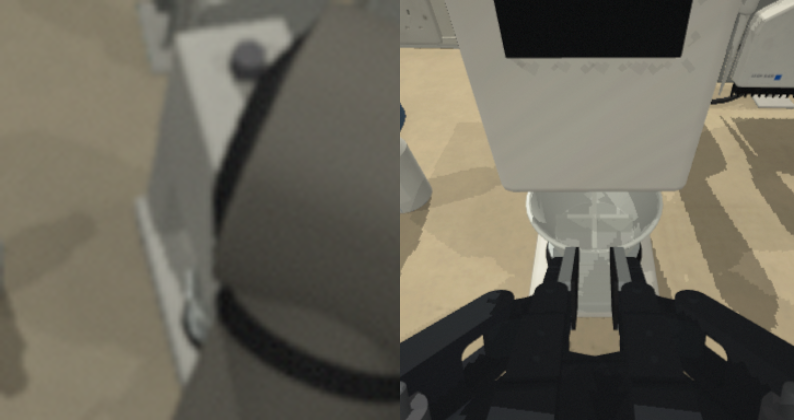

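```bash
cat > go7.py <<'E'
from c3 import *
T=S0+RS.apply([.0014,.0002,0])
hold(.1); f0=np.mean([(hold(.02),read_state()['contact_force'])[1] for _ in range(5)],0); print('f0',f0.round(2))
z=.003
while z>-.012:
    p,q=pose(T+[0,0,z],YS,0,AG); r=move_straight(p,q,speed=.012,max_force=9)
    f=np.mean([(hold(.03),read_state()['contact_force'])[1] for _ in range(5)],0)-f0; s=read_state()
    print('%.4f'%z,r,round(s['time_s'],2),'ez',(s['eef_pos']-p)[2].round(4),'f',f.round(2),'tq',s['torque'].round(2),flush=True)
    if r or f[2]>6.5: break
    z-=.002 if z>-.0045 else .0006
im,d=get_image('wrist');rim(wcloud(d,read_state()),d,read_state(),'wrist')
E
python3 go7.py
```

```text
f0 [ 0.07 -0.14 -0.34]
0.0030 False 22.65 ez 0.0001 f [0.15 0.36 0.15] tq [-0.08  0.42 -0.01]
0.0010 False 23.13 ez -0.0 f [0.2  0.06 0.31] tq [-0.03  0.46 -0.04]
-0.0010 False 23.62 ez 0.0001 f [-0.66  0.2   1.48] tq [-0.03  0.25 -0.02]
-0.0030 False 24.1 ez 0.0001 f [-0.95  0.26  2.12] tq [-0.03  0.15 -0.  ]
-0.0050 False 24.58 ez 0.0 f [-0.79 -0.19  2.81] tq [-0.08  0.09  0.06]
-0.0056 False 25.0 ez 0.0 f [-1.14  0.11  3.28] tq [-0.03  0.12 -0.02]
-0.0062 False 25.42 ez 0.0 f [-1.39 -0.19  3.95] tq [-0.02  0.01 -0.09]
-0.0068 False 25.83 ez 0.0 f [-1.28 -0.66  3.7 ] tq [-0.06  0.04 -0.06]
-0.0074 False 26.25 ez 0.0 f [-2.02 -0.47  4.46] tq [-0.06  0.01 -0.08]
-0.0080 False 26.67 ez 0.0002 f [-3.43 -0.41  6.5 ] tq [-0.1  -0.14 -0.12]
-0.0086 False 27.08 ez 0.0006 f [-6.23 -0.15  9.43] tq [-0.02 -0.42 -0.11]
wrist 1544 slope deg [-1.58 -0.1 ] z0 0.0347 ctr [-0.002  0.   ] tongue 0
```

```bash
cat > go8.py <<'E'
from c3 import *
T=S0+RS.apply([.0014,.0002,0])
p,q=pose(T+[0,0,.0],YS,0,AG); move_straight(p,q,speed=.015); hold(.2); s=read_state();print(s['time_s'],s['contact_force'].round(2))
im,d=get_image('wrist');rim(wcloud(d,s),d,s,'wrist')
command_gripper(.042); hold(.3); s=read_state();print(s['time_s'],s['grip_width'],s['contact_force'].round(2))
im,d=get_image('wrist');rim(wcloud(d,s),d,s,'wrist')
zt=Rot.from_quat(q).apply([0,0,1])
for L in (.05,.04,.03):
    try: print(L,move_straight(p-L*zt,q,speed=.06,max_force=5)); break
    except PlanningError as e: print(L,e)
s=read_state();im,d=get_image('wrist');save(im,'e1');print(s['time_s'],s['contact_force'].round(2),s['joint_positions'].round(2))
P=wcloud(d,s); b=RS.inv().apply(P[d>0]-S0); np.save('pics/b',b)
r=np.hypot(b[:,0],b[:,1]); k=b[(r>.034)&(r<.044)&(abs(b[:,2]-.036)<.004)]; k2=k[k[:,0]<.03]; print('dish in stn',len(k),circ(k2,.039).round(4),np.percentile(k[:,2],[5,50,95]).round(4))
co=np.linalg.lstsq(np.c_[k[:,:2],np.ones(len(k))],k[:,2],rcond=None)[0];print(np.degrees(co[:2]).round(2),co[2].round(4))
E
python3 go8.py
```

```text
28.0583 [0.37 0.98 0.73]
wrist 927 slope deg [-2.54 -0.06] z0 0.0343 ctr [-0.0021  0.0001] tongue 0 
28.7833 0.041707879534092544 [ 0.27  0.68 -0.63]
wrist 913 slope deg [-2.64 -0.09] z0 0.0346 ctr [-0.0023  0.0002] tongue 0 
0.05 False
29.8167 [-0.53 -0.4   0.44] [-0.72  0.57  2.49  2.36  0.95 -1.5 ]
dish in stn 968 [-0.0009  0.0003] [0.0327 0.0355 0.0366]
[-1.22  0.01] 0.0349
```

View pics/e1.png

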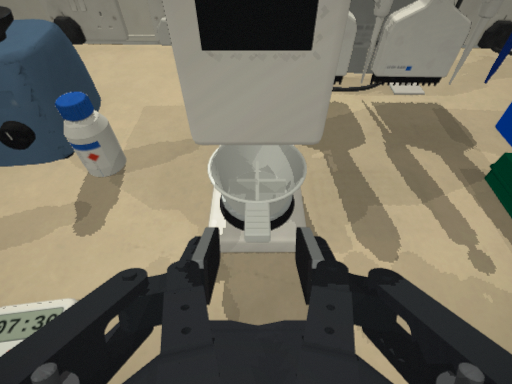

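Run:
```python
from h import *
for c in ('scene','side'):
    im,d=get_image(c);P=cloud(d,c)
    b=RS.inv().apply(P[d>0]-S0);r=np.hypot(b[:,0],b[:,1]);k=b[(r>.034)&(r<.044)&(abs(b[:,2]-.036)<.004)]
    if len(k)>15:
        co=np.linalg.lstsq(np.c_[k[:,:2],np.ones(len(k))],k[:,2],rcond=None)[0];print(c,len(k),circ(k,.039).round(4),np.degrees(co[:2]).round(2),co[2].round(4))
    n=P[(d>0)&(abs(P[...,2]-.06)<.004)]; g=n[:,:2]-D0[:2]; g=n[abs(np.hypot(*g.T)-.039)<.005]; print('mid rim',len(g),circ(g,.039).round(4),np.median(g[:,2]))
print(finish_job())
```

```text
scene 67 [-0.003  -0.0009] [-0.61 -1.52] 0.0358
mid rim 79 [0.4891 0.3294] 0.059904614792855096
side 38 [-0.0031 -0.0002] [-0.82 -0.43] 0.0357
mid rim 110 [0.4892 0.3298] 0.05955971726088971
the job is handed in; nothing more can be done
None
```

The top dish stands upright on the risen plate, tab to the front and within about 1–3 mm of centre by the cameras. The plate was pressed fully down, peaking at about 9 N vertical. The two lower dishes stayed in their tray, though the second dish's rim now measures about 3–4 mm toward the tab side of where the top dish's rim centre was; I took no reading of it beforehand, so I can't say whether it moved. The job is handed in.

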